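# Hardness test of a rubber block

## Task

Take the hardness gauge from its metal block by the handle and, keeping it upright, press it straight down on the middle of the thick square rubber block until its foot is flat on the rubber all round, and hold it pressed for about two seconds so that the reading settles. Then stand it back upright on its metal block, centred over the hole so that its pin hangs free, and let go.

Things in the scene. Friction and masses are not known exactly. Their poses are not given: they have to be found in the camera images.
- gauge_grip (a point): Middle of the handle of the loose hardness gauge, 107 mm above its foot's underside, on its axis; z is up. The gauge (0.24 kg) stands upright, 135 mm tall: round foot 52 mm across, round white-faced dial case 56 mm across, on top a round upright black handle 28 mm in diameter and 50 mm long. Grasp at any yaw, fingertips above the dial case, whose top is 29 mm below this point.
- gauge_foot (a point): The centre of the underside of the gauge's foot (same axes). A sprung steel pin 4 mm thick sticks out 8 mm below it.
- gauge_pin (a joint): How far the pin is pushed up into the gauge, in m: 0 = fully out (8 mm below the foot), 0.008 = level with the foot. Its spring takes 1.4 N to start, 7 N at the end; the dial needle turns with it. With the foot flat on the square block it reads about 0.004 at about 4.3 N: more than the gauge's weight, so it must be pressed down to seat the foot.
- pad_top (a point): Centre of the top face of the thick square black rubber block, 64 x 64 mm, 30 mm high, fixed on the bench; z is up, x and y along its sides. In a row with it, in any order, lie two other fixed black rubber pieces that are not to be tested: a round disc 64 mm across, 30 mm high, and a thin plate 60 x 64 mm, 8 mm high.
- pad_sink (a joint): How far the rubber block's surface is pressed in by the pin, in m: 0 = not at all, about 0.004 when the foot is flat on the block; the rubber yields about 1 mm per N to the pin, but is firm to the foot.
- stand_seat (a point): The gauge's parking block: a fixed flat aluminium block 90 x 90 mm, 22 mm high, with a hole of 30 mm in its middle. This point is the centre of the hole's mouth, level with the block's top; z is up. The gauge's foot stands on the block and its pin hangs in the hole.
Things that resemble listed ones, but are neither listed nor needed, are in the scene too. Leave any green look-alike of the part that bears stand_seat alone.

How it is judged:
By the outcome, as a careful person would: the job done as asked, in the order asked, and still so for the second after the job is handed in, with the robot touching nothing.
It also fails if it takes over 51 s, if anything falls off the work surface, if the arm or the gripper's body presses on something with over 40 N, if the wrist force passes 120 N, or if a joint passes its speed limit or range.

## Robot

A 6-joint arm with a two-finger parallel gripper is mounted at the origin on a cart in front of the work surface, level with it; the furniture and walls round the work are solid. World frame = base frame: x ahead of the robot, y to its left, z up, the work surface at z = 0. Lengths are in m, angles in rad, forces in N, time in s.
With the tool pointing down it reaches from about 0.35 to 0.975 m from the base axis. Payload 17.4 kg.
Tool frame: the origin (TCP) lies between the finger pads; the fingertips stand 17 mm ahead of it and the grasp point (between the pads) lies 2 mm behind it (bot.tip_extent is the distance from the TCP to the fingertips, in m); x points along the fingers, y is the direction in which the jaws open and shut, and the axes are right-handed (so a half turn about x gives the same grasp; the last joint's range is limited). The gripper opens to 85 mm and grips with 20 to 120 N. Pads are 22 mm wide; open, the fingers measure 114 mm over their backs; the gripper's body (76 mm by 85 mm) begins 54 mm behind the grasp point. The pads swing forward as they close: fully open they stand 13 mm farther back than shut.
Start: joints at [-1.185, 0.116, 1.442, -0, 1.584, -0.038], TCP at [0.278, -0.615, 0.248] pointing down, gripper open.
Joint ranges: [-2.83, 2.83], [-0.83, 2.19], [0.07, 2.5], [-1.14, 4.28], [0.01, 3], [-2.97, 2.97]. Speed limits (rad/s): [1.89, 1.89, 2.22, 3.14, 3.14, 3.14].

## Interface

Orientations are given as a rotation vector (axis times angle).
In Python, from plant import bot, cams, sign_off gives the robot as it stands.
- The arm moves only by the tool servo_tool, never from a script. Its arguments are lists of equal length, an entry for each row: "gripper": the finger opening in cm, from 0 to 8.54; "linear": the shift along the tool's x, y, z in cm, a list of three; "rot": the turn, a rotation vector about the tool's x, y, z in rad, a list of three. In form: {"gripper": [gripper, ...], "linear": [[dx, dy, dz], ...], "rot": [[rx, ry, rz], ...]}. A call has 1 to 10 rows; each row shifts and turns the commanded pose from where the row before left it, along the tool's axes as they then stand; what a row does not reach is not made up. A row lasts 1/8 s, in which the tool goes at most 62.5 mm and 10.7 degrees, less where a joint would pass 70% of its speed; a pose out of reach is approached as far as the arm can. A call with a gripper value outside its range is refused whole. The fingers move at their own pace and stop on an object; the grip force is fixed at half the most. Time passes only in rows, so rows that do not move let the fingers close. It gives the time, the measured TCP pose, the force and the opening at its end, in the units of the state.
- bot.observe(): the state, without advancing time (a new reading comes with each control period).
- cams.grab_frame(name): name is "scene" or "top" or "wrist"; returns the picture (400x640x3 uint8, red, green, blue); there is no depth.
- cams.camera_model(name): a dict with "mtx" (3x3 intrinsics, pixels), "k1" (the pictures are not rectified: a ray, as slopes to the right and down, at radius r is drawn at 1 + k1 r^2 times it, then the intrinsics apply), "xyz" and "attitude" of the camera in the world. Camera axes: x right, y down, z forward; pixel columns grow to the right and rows downward; lengths in m; the calibration is good to about 2 mm. A picture is of the moment at which its call begins: read the wrist's pose just before it. camera_model takes no time and is no camera call; for the wrist camera it gives the pose at the moment of the call.
- sign_off(): hands the job in, once; it reports no verdict.
The state is a dict: "clock": time; "qpos": joint angles; "qvel": joint speeds; "joint_efforts": joint torques, N m; "tcp_pos": TCP position; "ee_rot": TCP orientation; "force": force on the tool from outside, world axes, zero at the start; "moment": the same for the moment, N m; "finger_gap": finger opening in m.
Only numpy, scipy, OpenCV 4.12 (cv2) and the standard library are available. Lean on these libraries where they do the work, as an engineer would, in place of code of your own. Each camera call takes 0.05 s, during which the arm holds its last target.

## Working session

There is one attempt and no reset: what is moved stays moved. The work goes in short steps, Python scripts to look and compute and a tool call to move; the robot and the scene stay as the last step left them, time stands still between calls to the robot, and variables do not carry over. Pictures are saved under pics/ and viewed, and the job is handed in when it is done.

Besides the shell and the picture viewer there is one more tool, called after "Request:" in YAML: its name, and indented under it one key for each argument. servo_tool: Moves the arm, as the interface text tells. Its arguments: {"type":"object","properties":{"gripper":{"type":"array","items":{"type":"number"}},"linear":{"type":"array","items":{"type":"array","items":{"type":"number"}}},"rot":{"type":"array","items":{"type":"array","items":{"type":"number"}}}},"required":["gripper","linear","rot"]}

```bash
mkdir -p pics; ls; python3 - <<'E'
from plant import bot,cams
import cv2
s=bot.observe();print(s)
for n in("scene","top","wrist"):
    m=cams.camera_model(n);print(n,m)
    cv2.imwrite(f"pics/{n}0.png",cams.grab_frame(n)[:,:,::-1])
E
```

```text
pics
{'clock': 0.0, 'qpos': array([-1.18481026e+00,  1.16511046e-01,  1.44228616e+00, -1.16182832e-05,
        1.58401864e+00, -3.78029189e-02]), 'qvel': array([-0.00136547,  0.00028082,  0.00063652,  0.00038069,  0.00019478,
        0.00015374]), 'joint_efforts': array([-2.75220707e-03, -7.31986141e+01, -6.32484341e+01, -1.46779512e-04,
        6.29472677e-03,  5.16336968e-05]), 'tcp_pos': array([ 0.27749073, -0.61512606,  0.2475323 ]), 'ee_rot': array([ 1.98772875,  0.42887926, -1.98818284]), 'force': array([-0.27811431, -0.74085977, -0.03524975]), 'moment': array([ 0.01660437, -0.00300111, -0.0355387 ]), 'finger_gap': 0.0856116212342635}
scene {'mtx': array([[433.1414513 ,   0.        , 325.68545784],
       [  0.        , 433.1414513 , 198.49358378],
       [  0.        ,   0.        ,   1.        ]]), 'k1': -0.06862984100018893, 'xyz': array([-0.14468955,  0.45655752,  0.84273509]), 'attitude': array([-1.1122132 ,  2.33000768, -1.03082839])}
top {'mtx': array([[378.88727663,   0.        , 319.99181095],
       [  0.        , 378.88727663, 200.99151929],
       [  0.        ,   0.        ,   1.        ]]), 'k1': -0.05429577837410653, 'xyz': array([ 0.34712727, -0.07918594,  1.04725994]), 'attitude': array([-2.15496302,  2.13170083, -0.12860783])}
wrist {'mtx': array([[333.60164593,   0.        , 317.15299031],
       [  0.        , 333.60164593, 196.18464228],
       [  0.        ,   0.        ,   1.        ]]), 'k1': -0.019544098083926733, 'xyz': array([ 0.3526024 , -0.58093534,  0.37434632]), 'attitude': array([ 2.40142364, -1.54983063, -0.25670218])}
```

View pics/scene0.png

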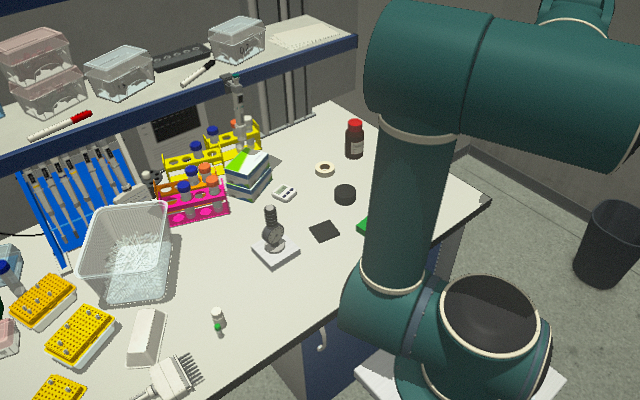

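View pics/top0.png

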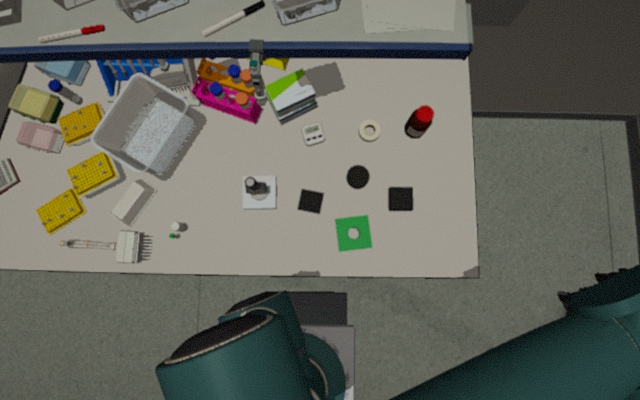

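View pics/wrist0.png

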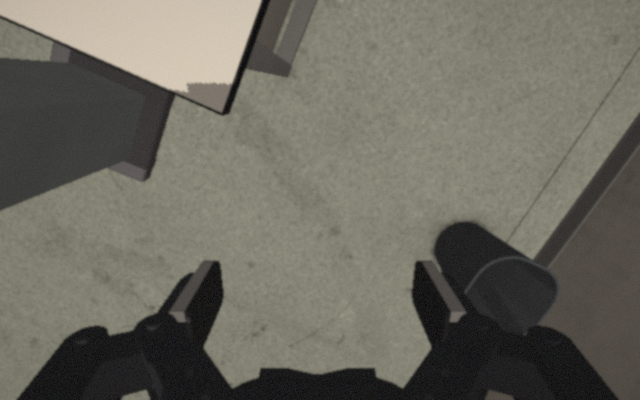

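```bash
cat > h.py <<'E'
import numpy as np,cv2
from scipy.spatial.transform import Rotation as R
def ray(m,u,v):
    K=m["mtx"];d=np.array([m["k1"],0,0,0,0.])
    xd=np.array([(u-K[0,2])/K[0,0],(v-K[1,2])/K[1,1]])
    p=cv2.undistortPoints(np.array([[[u,v]]],float),K,d)[0,0]
    return m["xyz"],R.from_rotvec(m["attitude"]).apply([p[0],p[1],1])
def onz(m,u,v,z):
    o,d=ray(m,u,v);return o+d*(z-o[2])/d[2]
def proj(m,P):
    q=R.from_rotvec(m["attitude"]).inv().apply(np.array(P)-m["xyz"])
    p,_=cv2.projectPoints(q.reshape(1,1,3),np.zeros(3),np.zeros(3),m["mtx"],np.array([m["k1"],0,0,0,0.]))
    return p[0,0]
E
python3 - <<'E'
from h import *
from plant import cams
m=cams.camera_model("top");im=cv2.imread("pics/top0.png")
cv2.imwrite("pics/topcrop.png",cv2.resize(im[150:260,230:430],None,fx=4,fy=4,interpolation=cv2.INTER_CUBIC))
g=cv2.cvtColor(im,cv2.COLOR_BGR2GRAY)
roi=np.zeros_like(g);roi[155:225,285:430]=1
mask=((g<70)*roi).astype(np.uint8)
for c in cv2.findContours(mask,0,2)[0]:
    if cv2.contourArea(c)>100:
        r=cv2.minAreaRect(c);print(r,[onz(m,*r[0],z).round(4) for z in(.008,.03)])
hs=(g>170).astype(np.uint8);hs[:,:235]=0;hs[:,285:]=0;hs[:165]=0;hs[220:]=0
for u,v in[(243,177),(275,177),(276,209),(244,209),(259,192)]:print(onz(m,u,v,.022).round(3))
print(onz(m,250,183,.15))
E
```

```text
((310.2115173339844, 200.94229125976562), (21.572772979736328, 20.19995880126953), 11.309932708740234) [array([ 0.4892, -0.0343,  0.008 ]), array([ 0.4862, -0.0353,  0.03  ])]
((400.5, 198.5), (23.0, 23.0), 0.0) [array([ 0.4985, -0.2843,  0.008 ]), array([ 0.4953, -0.2799,  0.03  ])]
((357.5, 177.0), (22.0, 21.0), 90.0) [array([ 0.558 , -0.1653,  0.008 ]), array([ 0.5535, -0.1635,  0.03  ])]
[0.552 0.153 0.022]
[0.553 0.063 0.022]
[0.464 0.058 0.022]
[0.463 0.146 0.022]
[0.511 0.106 0.022]
[0.51216771 0.10594573 0.15      ]
```

View pics/topcrop.png

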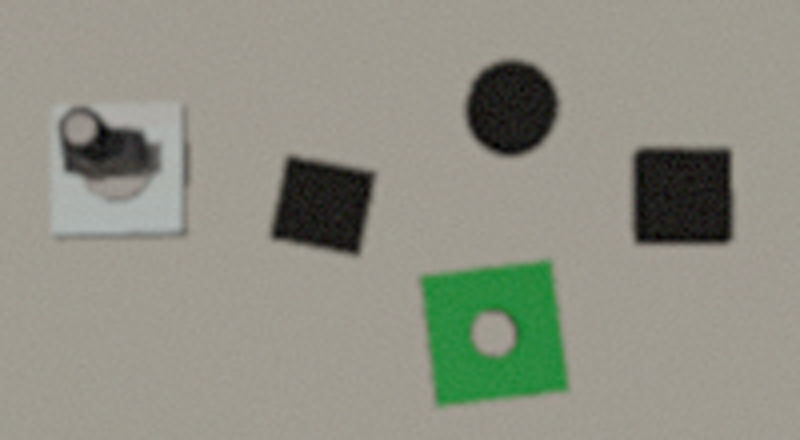

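```bash
cat >> h.py <<'E'
def delta(s,P,yawdir=None):
    Rt=R.from_rotvec(s["ee_rot"]);return Rt.inv().apply(np.array(P)-s["tcp_pos"])*100
E
python3 - <<'E'
from h import *
from plant import bot,cams
s=bot.observe();M=R.from_rotvec(s["ee_rot"]).as_matrix();print(M.round(4))
m=cams.camera_model("wrist");W=R.from_rotvec(m["attitude"]).as_matrix();print((M.T@W).round(3),M.T@(m["xyz"]-s["tcp_pos"]))
print(delta(s,[0.43,-0.30,0.25]), delta(s,[0.40,.105,.25]))
E
```

```text
[[-4.000e-04  4.112e-01 -9.115e-01]
 [ 9.000e-04 -9.115e-01 -4.112e-01]
 [-1.000e+00 -9.000e-04 -0.000e+00]]
[[ 0.001 -0.32   0.948]
 [ 1.     0.001 -0.001]
 [-0.     0.948  0.32 ]] [-0.12670901 -0.00042615 -0.08253419]
[ -0.20500021 -22.4576424  -26.86045365] [ -0.16948283 -60.60872824 -40.77962701]
```

Request:
servo_tool:
  gripper: [8.5, 8.5, 8.5, 8.5, 8.5, 8.5, 8.5, 8.5, 8.5, 8.5]
  linear:
    - [0, 0, 0]
    - [0, 0, 0]
    - [0, 0, 0]
    - [0, -4.8, -2.9]
    - [0, -4.8, -2.9]
    - [0, -4.8, -2.9]
    - [0, -4.8, -2.9]
    - [0, -4.8, -2.9]
    - [0, -4.8, -2.9]
    - [0, -4.7, -2.8]
  rot:
    - [0.141, 0, 0]
    - [0.141, 0, 0]
    - [0.141, 0, 0]
    - [0, 0, 0]
    - [0, 0, 0]
    - [0, 0, 0]
    - [0, 0, 0]
    - [0, 0, 0]
    - [0, 0, 0]
    - [0, 0, 0]

```text
clock: 1.4
tcp_pos: [0.4799, -0.2784, 0.2483]
ee_rot: [2.221, 0.001, -2.221]
force: [0.7, -0.7, 0.3]
finger_gap: 0.0849
```

Request:
servo_tool:
  gripper: [8.5, 8.5, 8.5]
  linear:
    - [0, 0, 0]
    - [0, 0, 0]
    - [0, 0, 0]
  rot:
    - [0, 0, 0]
    - [0, 0, 0]
    - [0, 0, 0]

```text
clock: 1.78
tcp_pos: [0.4788, -0.281, 0.2482]
ee_rot: [-2.221, 0.001, 2.221]
force: [0.7, -0.6, -0.4]
finger_gap: 0.0849
```

```bash
python3 - <<'E'
from h import *
from plant import bot,cams
s=bot.observe();print(s["clock"],s["tcp_pos"],R.from_rotvec(s["ee_rot"]).as_matrix().round(4),abs(s["qvel"]).max())
m=cams.camera_model("wrist");im=cams.grab_frame("wrist")[:,:,::-1].copy();cv2.imwrite("pics/w1.png",im)
np.save("w1.npy",m,allow_pickle=True)
g=cv2.cvtColor(im,cv2.COLOR_BGR2GRAY);mask=(g<60).astype(np.uint8)
for c in cv2.findContours(mask,0,2)[0]:
    if cv2.contourArea(c)>500:
        r=cv2.minAreaRect(c);print(r,onz(m,*r[0],.03))
print(proj(m,[.495,-.28,.03]))
E
```

```text
1.775 [ 0.47881051 -0.28104871  0.24821225] [[-2.e-04 -5.e-04 -1.e+00]
 [-1.e-04 -1.e+00  5.e-04]
 [-1.e+00  1.e-04  2.e-04]] 0.00450978517791756
((328.0, 292.5), (213.0, 622.0), 90.0) [ 0.32138096 -0.29343953  0.03      ]
((99.74069213867188, 152.5126953125), (66.29013061523438, 49.985130310058594), 9.727579116821289) [ 0.49310521 -0.05102724  0.03      ]
((319.5, 149.0), (62.0, 61.0), 90.0) [ 0.49644839 -0.28275236  0.03      ]
((204.39755249023438, 90.12705993652344), (67.99234008789062, 63.01287841796875), 5.194429397583008) [ 0.55529802 -0.16874417  0.03      ]
[316.85862553 150.37669608]
```

View pics/w1.png

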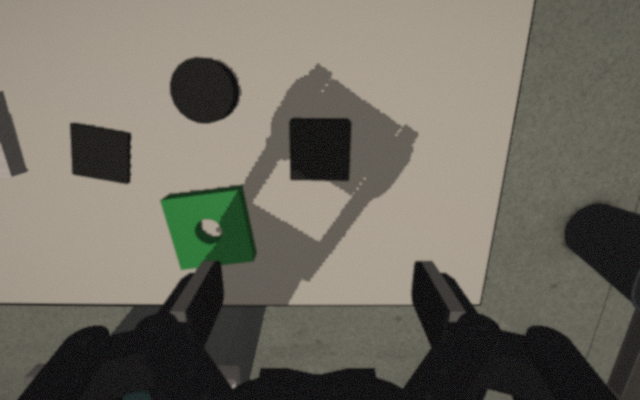

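(319,149) is the thick square block: it is axis-aligned and stands clear of the others. The plate at (100,152) is thin, the disc is at (204,90) and the green decoy at (208,230). Next is the gauge.

Request:
servo_tool:
  gripper: [8.5, 8.5, 8.5, 8.5, 8.5, 8.5, 8.5, 8.5, 8.5, 8.5]
  linear:
    - [0, -5.5, 0.3]
    - [0, -5.5, 0.3]
    - [0, -5.5, 0.3]
    - [0, -5.5, 0.3]
    - [0, -5.5, 0.3]
    - [0, -5.5, 0.3]
    - [0, -5.6, 0.2]
    - [0, 0, 0]
    - [0, 0, 0]
    - [0, 0, 0]
  rot:
    - [0, 0, 0]
    - [0, 0, 0]
    - [0, 0, 0]
    - [0, 0, 0]
    - [0, 0, 0]
    - [0, 0, 0]
    - [0, 0, 0]
    - [0, 0, 0]
    - [0, 0, 0]
    - [0, 0, 0]

```text
clock: 3.08
tcp_pos: [0.4592, 0.1045, 0.2483]
ee_rot: [-2.221, 0.002, 2.221]
force: [-0.5, -0.4, 0.8]
finger_gap: 0.0852
```

```bash
python3 - <<'E'
from h import *
from plant import bot,cams
s=bot.observe();print(s["clock"],s["tcp_pos"],R.from_rotvec(s["ee_rot"]).as_matrix().round(4),abs(s["qvel"]).max())
m=cams.camera_model("wrist");im=cams.grab_frame("wrist")[:,:,::-1].copy();cv2.imwrite("pics/w2.png",im)
np.save("w2.npy",m,allow_pickle=True)
cv2.imwrite("pics/s2.png",cams.grab_frame("scene")[:,:,::-1])
E
```

```text
3.075 [0.45923654 0.10453854 0.24830058] [[ 0.0e+00 -1.3e-03 -1.0e+00]
 [-1.0e-04 -1.0e+00  1.3e-03]
 [-1.0e+00  1.0e-04 -0.0e+00]] 0.002216646124133176
```

View pics/w2.png

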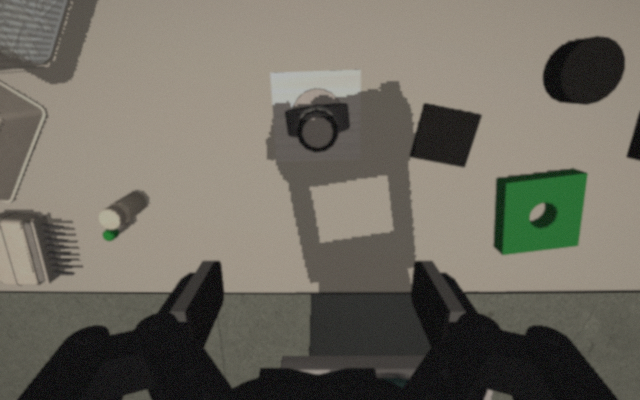

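View pics/s2.png

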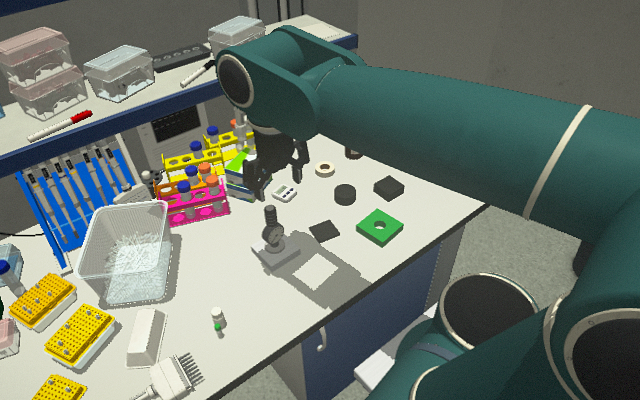

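```bash
python3 - <<'E'
from h import *
im=cv2.imread("pics/w2.png")
c=cv2.resize(im[60:175,255:375],None,fx=5,fy=5,interpolation=cv2.INTER_CUBIC)
c=np.clip(c.astype(float)*1.6,0,255).astype(np.uint8)
t=cv2.imread("pics/top0.png")[170:215,238:282];t=cv2.resize(t,None,fx=4,fy=4,interpolation=cv2.INTER_CUBIC)
c=cv2.copyMakeBorder(c,0,0,0,190,0);c[:t.shape[0],605:605+t.shape[1]]=t
cv2.imwrite("pics/w2c.png",c)
E
```

```text
(no output)
```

View pics/w2c.png

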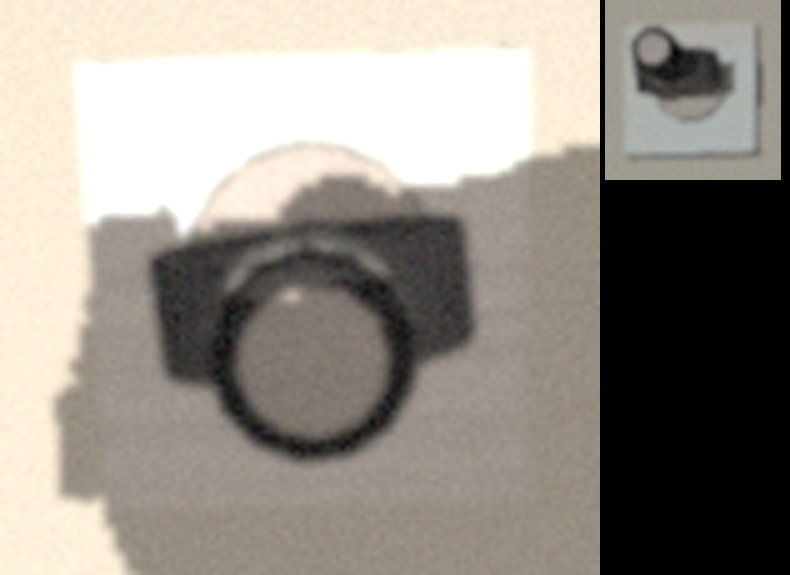

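```bash
python3 - <<'E'
from h import *
m=np.load("w2.npy",allow_pickle=True).item()
P=lambda x,y,z:onz(m,255+x/5-.4,60+y/5-.4,z).round(4)
print("handle",P(313,356,.157),"top/bot/l/r",P(313,258,.157),P(313,460,.157),P(212,356,.157),P(415,356,.157))
C=[P(74,62,.022),P(530,48,.022),P(525,498,.022),P(100,498,.022)];print(C,np.mean(C,0))
# foot arc
print("foot top", P(305,143,.03),P(305,143,.022))
import cv2
from plant import cams
t=cams.camera_model("top")
im=cv2.imread("pics/top0.png")
T=lambda x,y,z:onz(t,238+x/4-.4,170+y/4-.4,z).round(4)
C=[T(21,24,.022),T(151,22,.022),T(152,153,.022),T(21,156,.022)];print(C,np.mean(C,0));print("handle",T(50,48,.157))
E
```

```text
handle [0.5126 0.1051 0.157 ] top/bot/l/r [0.525  0.1051 0.157 ] [0.499  0.1051 0.157 ] [0.5126 0.1181 0.157 ] [0.5126 0.0919 0.157 ]
[array([0.5528, 0.1527, 0.022 ]), array([0.5553, 0.0621, 0.022 ]), array([0.4643, 0.0595, 0.022 ]), array([0.4644, 0.1511, 0.022 ])] [0.5092  0.10635 0.022  ]
foot top [0.5374 0.1067 0.03  ] [0.5373 0.1068 0.022 ]
[array([0.5564, 0.1531, 0.022 ]), array([0.5585, 0.0627, 0.022 ]), array([0.4673, 0.0594, 0.022 ]), array([0.4643, 0.1494, 0.022 ])] [0.511625 0.10615  0.022   ]
handle [0.5143 0.1044 0.157 ]
```

Candidate grasp target: the only gauge is at wrist-image (317,131), on the silver block. The green block at (540,212) is the decoy.

Request:
servo_tool:
  gripper: [8.5, 8.5, 8.5, 8.5, 8.5, 8.5, 8.5]
  linear:
    - [0, -0.1, -2.7]
    - [0, 0, -2.7]
    - [4, 0, 0]
    - [4, 0, 0]
    - [0, 0, 0]
    - [0, 0, 0]
    - [0, 0, 0]
  rot:
    - [0, 0, 0]
    - [0, 0, 0]
    - [0, 0, 0]
    - [0, 0, 0]
    - [0, 0, 0]
    - [0, 0, 0]
    - [0, 0, 0]

```text
clock: 4.05
tcp_pos: [0.5137, 0.1068, 0.1703]
ee_rot: [2.224, 0.001, -2.219]
force: [-0.5, 0.3, -0.4]
finger_gap: 0.0852
```

```bash
python3 - <<'E'
from h import *
from plant import bot,cams
s=bot.observe();print(s["clock"],s["tcp_pos"],bot.tip_extent)
m=cams.camera_model("wrist");im=cams.grab_frame("wrist")[:,:,::-1].copy();cv2.imwrite("pics/w3.png",im)
np.save("w3.npy",m,allow_pickle=True)
print(proj(m,[.5126,.1051,.157]),proj(m,[.5126,.1051,.107]))
E
```

```text
4.05 [0.51366311 0.10683091 0.17034637] 0.017
[321.89514028 267.7798679 ] [320.92652503 225.79519444]
```

View pics/w3.png

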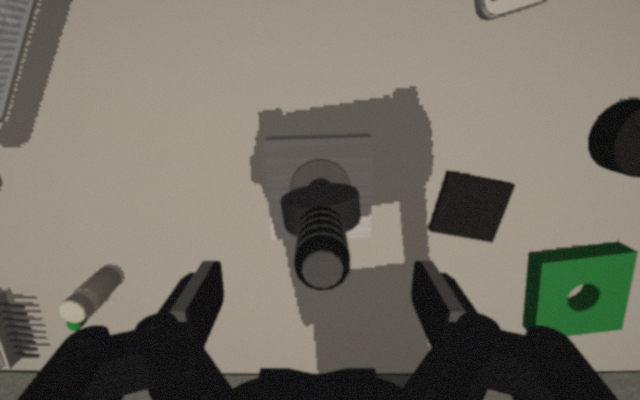

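Request:
servo_tool:
  gripper: [8.5, 8.5, 8.5, 8.5, 8.5]
  linear:
    - [1, 0.18, 0.08]
    - [1.5, 0, 0]
    - [1.6, 0, 0]
    - [0, 0, 0]
    - [0, 0, 0]
  rot:
    - [0, 0, 0]
    - [0, 0, 0]
    - [0, 0, 0]
    - [0, 0, 0]
    - [0, 0, 0]

```text
clock: 4.72
tcp_pos: [0.5123, 0.1051, 0.1274]
ee_rot: [2.221, 0.001, -2.221]
force: [0.1, 0.0, 1.1]
finger_gap: 0.0848
```

Request:
servo_tool:
  gripper: [5, 4, 3.2, 2.6, 2.4, 2, 2, 2, 2, 2]
  linear:
    - [0, 0, 0]
    - [0, 0, 0]
    - [0, 0, 0]
    - [0, 0, 0]
    - [0, 0, 0]
    - [0, 0, 0]
    - [0, 0, 0]
    - [0, 0, 0]
    - [0, 0, 0]
    - [0, 0, 0]
  rot:
    - [0, 0, 0]
    - [0, 0, 0]
    - [0, 0, 0]
    - [0, 0, 0]
    - [0, 0, 0]
    - [0, 0, 0]
    - [0, 0, 0]
    - [0, 0, 0]
    - [0, 0, 0]
    - [0, 0, 0]

```text
clock: 5.98
tcp_pos: [0.5124, 0.105, 0.1276]
ee_rot: [2.222, 0.001, -2.22]
force: [-0.9, -2.6, 5.8]
finger_gap: 0.0268
```

```bash
python3 - <<'E'
from h import *
from plant import bot,cams
s=bot.observe();print(s["clock"],s["tcp_pos"],s["force"],s["moment"],s["finger_gap"],R.from_rotvec(s["ee_rot"]).as_matrix().round(4))
m=cams.camera_model("wrist");im=cams.grab_frame("wrist")[:,:,::-1].copy();cv2.imwrite("pics/w4.png",im)
E
```

```text
5.975 [0.51235316 0.10500849 0.1276327 ] [-0.90689447 -2.60190808  5.77851914] [-0.39681639  0.11628123 -0.04565829] 0.02681942424520087 [[ 5.e-04  7.e-04 -1.e+00]
 [-1.e-04 -1.e+00 -7.e-04]
 [-1.e+00  1.e-04 -5.e-04]]
```

View pics/w4.png

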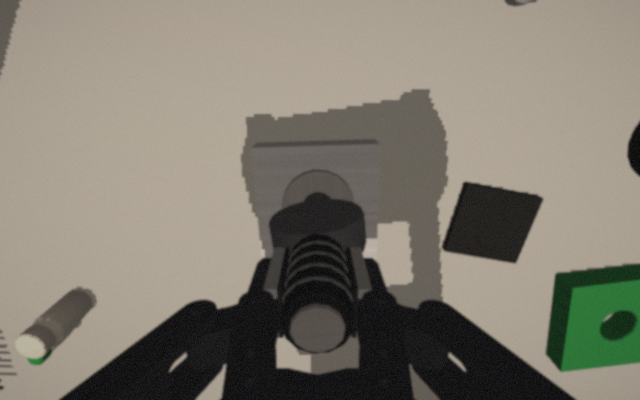

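Request:
servo_tool:
  gripper: [2, 2, 2, 2, 2, 2, 2, 2, 2, 2]
  linear:
    - [-0.5, 0, 0]
    - [-1.5, 0, 0]
    - [-2.5, 0, 0]
    - [-2.5, 0, 0]
    - [0, 2, 0.2]
    - [0, 4, 0.2]
    - [0, 4, 0.2]
    - [0, 4, 0.2]
    - [0, 4, 0.2]
    - [0, 4, 0.2]
  rot:
    - [0, 0, 0]
    - [0, 0, 0]
    - [0, 0, 0]
    - [0, 0, 0]
    - [0, 0, 0]
    - [0, 0, 0]
    - [0, 0, 0]
    - [0, 0, 0]
    - [0, 0, 0]
    - [0, 0, 0]

```text
clock: 7.28
tcp_pos: [0.5002, -0.1161, 0.1982]
ee_rot: [2.222, 0.001, -2.22]
force: [0.3, -0.2, -1.9]
finger_gap: 0.0269
```

Request:
servo_tool:
  gripper: [2, 2, 2, 2, 2, 2, 2, 2]
  linear:
    - [0, 4, 0.2]
    - [0, 4, 0.2]
    - [0, 4, 0]
    - [0, 3, 0]
    - [0, 1.7, 0]
    - [0, 0, 0]
    - [0, 0, 0]
    - [0, 0, 0]
  rot:
    - [0, 0, 0]
    - [0, 0, 0]
    - [0, 0, 0]
    - [0, 0, 0]
    - [0, 0, 0]
    - [0, 0, 0]
    - [0, 0, 0]
    - [0, 0, 0]

```text
clock: 8.28
tcp_pos: [0.4967, -0.2811, 0.1975]
ee_rot: [2.221, 0.002, -2.22]
force: [-0.8, -0.7, -2.2]
finger_gap: 0.0267
```

```bash
python3 - <<'E'
from h import *
from plant import bot,cams
s=bot.observe();print(s["clock"],s["tcp_pos"],s["force"],s["finger_gap"],R.from_rotvec(s["ee_rot"]).as_matrix().round(4))
for n in("wrist","scene","top"):
    np.save(f"{n}5.npy",cams.camera_model(n),allow_pickle=True)
    cv2.imwrite(f"pics/{n}5.png",cams.grab_frame(n)[:,:,::-1])
im=cv2.imread("pics/scene5.png");cv2.imwrite("pics/scene5c.png",cv2.resize(im[110:300,230:430],None,fx=3,fy=3,interpolation=cv2.INTER_CUBIC))
im=cv2.imread("pics/top5.png");cv2.imwrite("pics/top5c.png",cv2.resize(im[150:260,230:430],None,fx=4,fy=4,interpolation=cv2.INTER_CUBIC))
E
```

```text
8.275 [ 0.49666294 -0.28110499  0.197506  ] [-0.82706104 -0.71958718 -2.20737324] 0.026749923336587166 [[ 2.0e-04  1.7e-03 -1.0e+00]
 [ 0.0e+00 -1.0e+00 -1.7e-03]
 [-1.0e+00 -0.0e+00 -2.0e-04]]
```

View pics/scene5c.png

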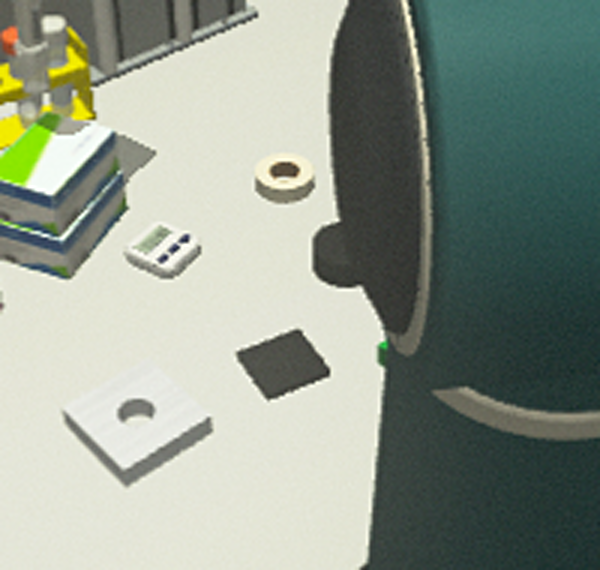

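View pics/top5c.png

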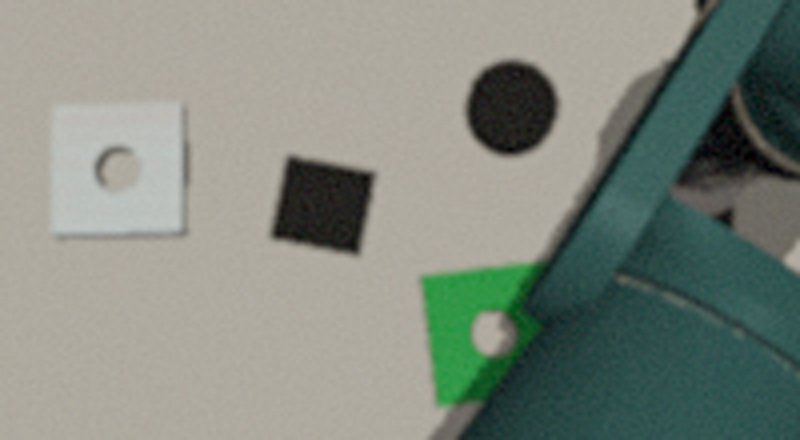

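View pics/wrist5.png

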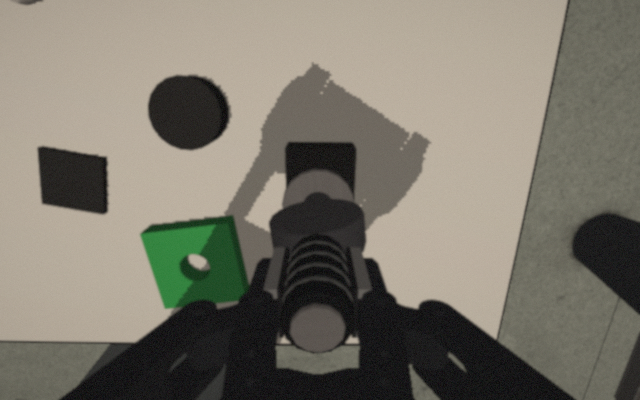

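```bash
python3 - <<'E'
from h import *
m=np.load("wrist5.npy",allow_pickle=True).item()
im=cv2.imread("pics/wrist5.png");g=cv2.cvtColor(cv2.GaussianBlur(im,(3,3),0),cv2.COLOR_BGR2GRAY).astype(float)
for r in(150,156,162): 
    d=np.gradient(g[r,270:375]);a,b=270+d[:50].argmin(),320+d[50:].argmax();print("block row",r,a,b,onz(m,(a+b)/2,r,.03).round(4))
d=np.gradient(g[125:165,300:340].mean(1));e=125+d.argmin();print("far edge",e,onz(m,320,e,.03), "ctr x",onz(m,320,e,.03)[0]-.032)
for r in(180,186,192):
    d=np.gradient(g[r,270:375]);print(r,g[r,276:370:4].astype(int))
t=np.load("top5.npy",allow_pickle=True).item();T=lambda x,y,z:onz(t,230+x/4-.4,150+y/4-.4,z).round(4)
print("hole top",T(118,168.5,.022),"block",np.mean([T(52,102,.022),T(184,101,.022),T(184,233,.022),T(52,234,.022)],0))
s=np.load("scene5.npy",allow_pickle=True).item();S=lambda x,y,z:onz(s,230+x/3-.33,110+y/3-.33,z).round(4)
print("hole scene",S(138,411,.022),"block",np.mean([S(63,414,.022),S(150,364,.022),S(212,425,.022),S(127,472,.022)],0))
# gauge axis in wrist: expected pixels of axis points if axis is at TCP xy
for z in(.1975+.03,.092): print(z,proj(m,[.4967,-.2811,z]))
im=cv2.imread("pics/wrist5.png")[130:360,240:400];cv2.imwrite("pics/w5c.png",cv2.resize(np.clip(im*2.0,0,255).astype(np.uint8),None,fx=2.6,fy=2.6,interpolation=cv2.INTER_CUBIC))
E
```

```text
block row 150 285 356 [ 0.523  -0.2833  0.03  ]
block row 156 285 356 [ 0.5176 -0.2834  0.03  ]
block row 162 285 355 [ 0.5121 -0.2829  0.03  ]
far edge 142 [ 0.53013664 -0.28284222  0.03      ] ctr x 0.49813663879104775
180 [179 178 163  32  61  87  90  90  90  90  90  91  89  88  89  90  86  49
  29  29  96 106 105 107]
186 [179 179 164  72  90  91  90  89  89  90  88  91  89  88  89  91  91  88
  62  32  99 105 106 106]
192 [178 178 131  89  90  91  90  88  86  74  60  61  77  86  88  89  91  89
  87  52 103 105 106 105]
hole top [0.5115 0.1062 0.022 ] block [0.5125   0.106375 0.022   ]
hole scene [0.5092 0.1042 0.022 ] block [0.50295 0.10835 0.022  ]
0.2275 [318.52925102 328.7265216 ]
0.092 [318.00934001 201.15218602]
```

View pics/w5c.png

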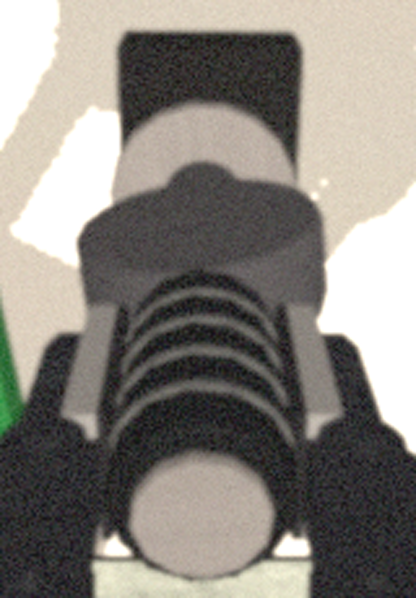

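Request:
servo_tool:
  gripper: [2, 2, 2, 2, 2, 2, 2, 2, 2, 2]
  linear:
    - [1, 0.15, 0]
    - [2, 0, 0]
    - [1.5, 0, 0]
    - [0.5, 0, 0]
    - [0.2, 0, 0]
    - [0.2, 0, 0]
    - [0.2, 0, 0]
    - [0.2, 0, 0]
    - [0.2, 0, 0]
    - [0, 0, 0]
  rot:
    - [0, 0, 0]
    - [0, 0, 0]
    - [0, 0, 0]
    - [0, 0, 0]
    - [0, 0, 0]
    - [0, 0, 0]
    - [0, 0, 0]
    - [0, 0, 0]
    - [0, 0, 0]
    - [0, 0, 0]

```text
clock: 9.68
tcp_pos: [0.4966, -0.2835, 0.1374]
ee_rot: [2.221, 0.001, -2.221]
force: [1.1, -0.2, 0.4]
finger_gap: 0.0268
```

```bash
python3 - <<'E'
from h import *
from plant import bot,cams
s=bot.observe();print(s["clock"],s["tcp_pos"],s["force"],s["moment"],R.from_rotvec(s["ee_rot"]).as_matrix().round(4))
E
```

```text
9.675 [ 0.49660527 -0.28349335  0.13742494] [ 1.11276403 -0.15919809  0.36329316] [-0.16670711 -0.06420883 -0.01440371] [[ 3.e-04  8.e-04 -1.e+00]
 [-2.e-04 -1.e+00 -8.e-04]
 [-1.e+00  2.e-04 -3.e-04]]
```

Request:
servo_tool:
  gripper: [2, 2, 2, 2, 2, 2]
  linear:
    - [0.08, 0, 0]
    - [0.06, 0, 0]
    - [0.05, 0, 0]
    - [0.05, 0, 0]
    - [0, 0, 0]
    - [0, 0, 0]
  rot:
    - [0, 0, 0]
    - [0, 0, 0]
    - [0, 0, 0]
    - [0, 0, 0]
    - [0, 0, 0]
    - [0, 0, 0]

```text
clock: 10.42
tcp_pos: [0.4968, -0.2836, 0.1356]
ee_rot: [2.222, 0.0, -2.22]
force: [-1.0, 0.2, 7.0]
finger_gap: 0.027
```

Request:
servo_tool:
  gripper: [2, 2, 2, 2, 2]
  linear:
    - [0.04, 0, 0]
    - [0.03, 0, 0]
    - [0, 0, 0]
    - [0, 0, 0]
    - [0, 0, 0]
  rot:
    - [0, 0, 0]
    - [0, 0, 0]
    - [0, 0, 0]
    - [0, 0, 0]
    - [0, 0, 0]

```text
clock: 11.05
tcp_pos: [0.4969, -0.2836, 0.1356]
ee_rot: [2.222, -0.0, -2.219]
force: [-1.7, 0.8, 12.2]
finger_gap: 0.0267
```

```bash
python3 - <<'E'
from h import *
from plant import bot,cams
s=bot.observe();print(s["clock"],s["tcp_pos"],s["force"],s["moment"],R.from_rotvec(s["ee_rot"]).as_matrix().round(4))
m=cams.camera_model("wrist");im=cams.grab_frame("wrist")[:,:,::-1];np.save("w6.npy",m,allow_pickle=True);cv2.imwrite("pics/w6.png",im)
im=im[120:360,240:400];cv2.imwrite("pics/w6c.png",cv2.resize(np.clip(im*2.0,0,255).astype(np.uint8),None,fx=2.5,fy=2.5,interpolation=cv2.INTER_CUBIC))
E
```

```text
11.05 [ 0.49687328 -0.2836425   0.13560633] [-1.69595767  0.83866252 12.16229801] [ 0.32247359  0.43877266 -0.012217  ] [[ 1.4e-03  8.0e-04 -1.0e+00]
 [-8.0e-04 -1.0e+00 -8.0e-04]
 [-1.0e+00  8.0e-04 -1.4e-03]]
```

View pics/w6c.png

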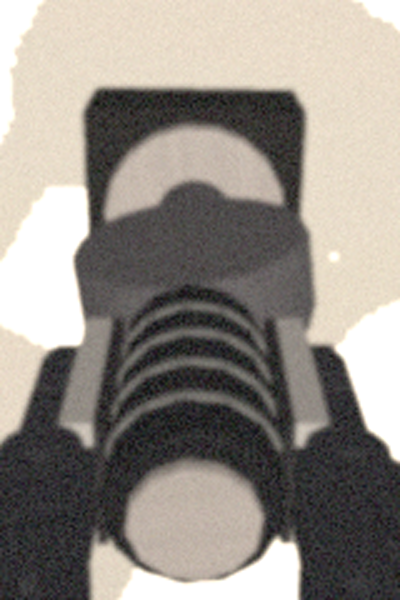

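```bash
python3 - <<'E'
from h import *
m=np.load("w6.npy",allow_pickle=True).item()
im=cv2.imread("pics/w6.png");g=cv2.cvtColor(im,cv2.COLOR_BGR2GRAY).astype(float)
c=g[140:185,310:324].mean(1);d=np.gradient(c);print(d.round(0).astype(int))
e=140+d.argmin();f=140+d.argmax();print(e,f,onz(m,317,e,.03))
for z in(.03,.034,.038,.042):print(z,onz(m,317,f,z))
# foot widest row / width
for r in range(170,206,4):
    q=g[r,270:370];print(r,(q>55).astype(int).sum(),np.where(np.diff((q>60).astype(int)))[0]+270)
E
```

```text
[  0   0   0   0   0   0   0   0   0   0   0   0  -2  -7 -17 -26 -23 -12
  -3  -1   1   0   1   3   0   1   1   3   9  14  14  12  10   4   1   0
   0   0   0   0   0   0   0   0   0]
155 170 [ 0.53154157 -0.28294949  0.03      ]
0.03 [ 0.52065387 -0.28296131  0.03      ]
0.034 [ 0.52165861 -0.28296289  0.034     ]
0.038 [ 0.52266334 -0.28296446  0.038     ]
0.042 [ 0.52366808 -0.28296604  0.042     ]
170 27 [273 311 320 361]
174 49 [273 299 334 361]
178 60 [273 294 340 360]
182 70 [273 289 345 360]
186 76 [274 287 347 360]
190 80 [274 284 349 360]
194 70 [274 283 310 324 351 359]
198 62 [275 282 305 329 352 359]
202 37 [275 281 301 359]
```

Foot on the rubber (z matches 30 mm block top) and centred to about 1–2 mm. I'll press slightly firmer and hold.

Request:
servo_tool:
  gripper: [2, 2, 2, 2, 2, 2, 2, 2, 2, 2]
  linear:
    - [0.05, 0, 0]
    - [0, 0, 0]
    - [0, 0, 0]
    - [0, 0, 0]
    - [0, 0, 0]
    - [0, 0, 0]
    - [0, 0, 0]
    - [0, 0, 0]
    - [0, 0, 0]
    - [0, 0, 0]
  rot:
    - [0, 0, 0]
    - [0, 0, 0]
    - [0, 0, 0]
    - [0, 0, 0]
    - [0, 0, 0]
    - [0, 0, 0]
    - [0, 0, 0]
    - [0, 0, 0]
    - [0, 0, 0]
    - [0, 0, 0]

```text
clock: 12.35
tcp_pos: [0.4969, -0.2837, 0.1356]
ee_rot: [2.222, -0.0, -2.219]
force: [-2.9, 1.0, 15.6]
finger_gap: 0.0266
```

Request:
servo_tool:
  gripper: [2, 2, 2, 2, 2, 2, 2, 2, 2]
  linear:
    - [0, 0, 0]
    - [0, 0, 0]
    - [0, 0, 0]
    - [0, 0, 0]
    - [0, 0, 0]
    - [0, 0, 0]
    - [0, 0, 0]
    - [0, 0, 0]
    - [0, 0, 0]
  rot:
    - [0, 0, 0]
    - [0, 0, 0]
    - [0, 0, 0]
    - [0, 0, 0]
    - [0, 0, 0]
    - [0, 0, 0]
    - [0, 0, 0]
    - [0, 0, 0]
    - [0, 0, 0]

```text
clock: 13.48
tcp_pos: [0.497, -0.2837, 0.1356]
ee_rot: [2.222, -0.0, -2.219]
force: [-3.2, 1.4, 16.5]
finger_gap: 0.0264
```

```bash
python3 - <<'E'
from h import *
from plant import bot,cams
s=bot.observe();print(s["clock"],s["tcp_pos"],s["force"],s["moment"],R.from_rotvec(s["ee_rot"]).as_matrix().round(4))
E
```

```text
13.475 [ 0.49696392 -0.2836853   0.13557032] [-3.16117571  1.38199536 16.50397466] [0.5246915  0.70903462 0.01878773] [[ 1.8e-03  8.0e-04 -1.0e+00]
 [-1.0e-03 -1.0e+00 -8.0e-04]
 [-1.0e+00  1.0e-03 -1.8e-03]]
```

Request:
servo_tool:
  gripper: [2, 2, 2, 2, 2, 2, 2, 2, 2, 2]
  linear:
    - [-0.3, 0, 0]
    - [-0.6, 0, 0]
    - [-1.5, 0, 0]
    - [-2, 0, 0]
    - [-2, 0, 0]
    - [0, -2, -0.2]
    - [0, -4, -0.2]
    - [0, -4, -0.2]
    - [0, -4, -0.2]
    - [0, -4, -0.2]
  rot:
    - [0, 0, 0]
    - [0, 0, 0]
    - [0, 0, 0]
    - [0, 0, 0]
    - [0, 0, 0]
    - [0, 0, 0]
    - [0, 0, 0]
    - [0, 0, 0]
    - [0, 0, 0]
    - [0, 0, 0]

```text
clock: 14.72
tcp_pos: [0.5059, -0.1013, 0.1976]
ee_rot: [2.221, 0.002, -2.221]
force: [0.8, 0.4, -1.9]
finger_gap: 0.0261
```

Request:
servo_tool:
  gripper: [2, 2, 2, 2, 2, 2, 2, 2, 2, 2]
  linear:
    - [0, -4, -0.2]
    - [0, -4, -0.1]
    - [0, -4, 0]
    - [0, -4, 0]
    - [0, -3, 0]
    - [0, -2, 0]
    - [1, 0, 0]
    - [1, 0, 0]
    - [0, 0, 0]
    - [0, 0, 0]
  rot:
    - [0, 0, 0]
    - [0, 0, 0]
    - [0, 0, 0]
    - [0, 0, 0]
    - [0, 0, 0]
    - [0, 0, 0]
    - [0, 0, 0]
    - [0, 0, 0]
    - [0, 0, 0]
    - [0, 0, 0]

```text
clock: 15.98
tcp_pos: [0.5092, 0.1061, 0.1778]
ee_rot: [2.221, -0.0, -2.221]
force: [-0.0, 0.0, -3.1]
finger_gap: 0.0267
```

```bash
python3 - <<'E'
from h import *
from plant import bot,cams
s=bot.observe();print(s["clock"],s["tcp_pos"],s["force"],s["finger_gap"],R.from_rotvec(s["ee_rot"]).as_matrix().round(4))
m=cams.camera_model("wrist");im=cams.grab_frame("wrist")[:,:,::-1];np.save("w7.npy",m,allow_pickle=True);cv2.imwrite("pics/w7.png",im)
im=im[100:340,230:410];cv2.imwrite("pics/w7c.png",cv2.resize(np.clip(im*1.6,0,255).astype(np.uint8),None,fx=2.5,fy=2.5,interpolation=cv2.INTER_CUBIC))
cv2.imwrite("pics/s7.png",cv2.resize(cams.grab_frame("scene")[150:300,200:360,::-1],None,fx=4,fy=4,interpolation=cv2.INTER_CUBIC))
E
```

```text
15.975 [0.50922368 0.10609882 0.17776057] [-0.00483135  0.04735019 -3.1225544 ] 0.02667359114548444 [[-1.e-04  0.e+00 -1.e+00]
 [-0.e+00 -1.e+00 -0.e+00]
 [-1.e+00  0.e+00  1.e-04]]
```

View pics/w7c.png

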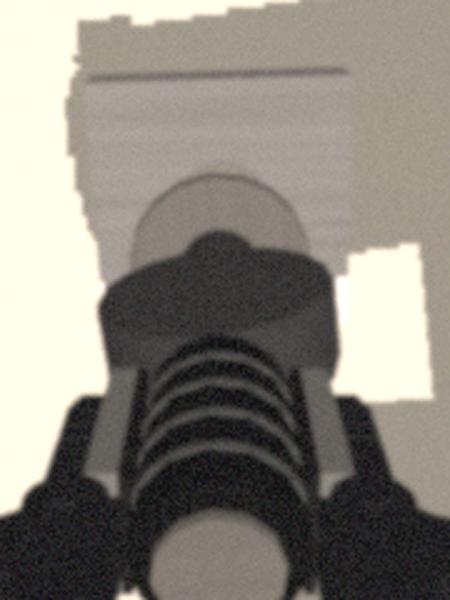

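View pics/s7.png

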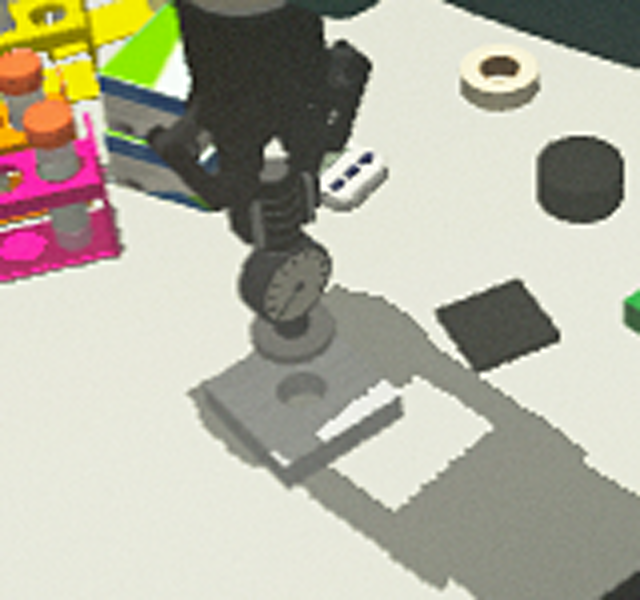

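```bash
python3 - <<'E'
from h import *
m=np.load("w7.npy",allow_pickle=True).item()
P=lambda x,y,z:onz(m,230+x/2.5-.3,100+y/2.5-.3,z)
for yl,yr in((82,76),(81,75)):
    A=P(89,yl,.022);B=P(349,yr,.022);print(A,B,np.linalg.norm(A-B));d=(B-A)/np.linalg.norm(B-A);n=np.array([d[1],-d[0],0]);print("ctr",(A+B)/2+n*.045, n)
A=P(86,130,.022);B=P(351,126,.022);print("mid row",A,B,(A+B)/2,np.linalg.norm(A-B))
print("foot", P(132,255,.072+.006),P(311,255,.078),P(220,174,.072),P(220,174,.080))
# scene hole centre
s=np.load("scene5.npy",allow_pickle=True).item()
print("scene hole",onz(s,200+302/4-.4,150+389/4-.4,.022))
# TCP-calibrated scene check: predicted foot pixel
for z in(.072,.08):q=proj(s,[.5092,.1061,z]);print((q-[200,150]+.4)*4)
E
```

```text
[0.55261165 0.15038228 0.022     ] [0.55466009 0.06306127 0.022     ] 0.08734503236727843
ctr [0.50864825 0.10566642 0.022     ] [-0.99972496 -0.02345231  0.        ]
[0.55294544 0.15036619 0.022     ] [0.55499229 0.06307764 0.022     ] 0.08731253780588198
ctr [0.50898123 0.10566698 0.022     ] [-0.99972518 -0.02344287  0.        ]
mid row [0.53629473 0.15220026 0.022     ] [0.53773338 0.06153952 0.022     ] [0.53701405 0.10686989 0.022     ] 0.09067215902933978
foot [0.51083725 0.13169565 0.078     ] [0.51087778 0.08008705 0.078     ] [0.5333496 0.1063395 0.072    ] [0.53535325 0.10634587 0.08      ]
scene hole [0.50955695 0.10561968 0.022     ]
[294.43711528 335.18442629]
[293.23747434 326.13674831]
```

Request:
servo_tool:
  gripper: [2, 2, 2, 2, 2, 2, 2]
  linear:
    - [1.5, 0, 0]
    - [1.5, 0, 0]
    - [1.2, 0.03, -0.03]
    - [0.4, 0, 0]
    - [0.2, 0, 0]
    - [0.1, 0, 0]
    - [0, 0, 0]
  rot:
    - [0, 0, 0]
    - [0, 0, 0]
    - [0, 0, 0]
    - [0, 0, 0]
    - [0, 0, 0]
    - [0, 0, 0]
    - [0, 0, 0]

```text
clock: 16.95
tcp_pos: [0.5096, 0.1063, 0.129]
ee_rot: [2.222, 0.001, -2.221]
force: [0.3, -0.2, -2.3]
finger_gap: 0.0267
```

Request:
servo_tool:
  gripper: [2, 2, 2, 2, 2]
  linear:
    - [0.05, 0, 0]
    - [0.04, 0, 0]
    - [0.04, 0, 0]
    - [0, 0, 0]
    - [0, 0, 0]
  rot:
    - [0, 0, 0]
    - [0, 0, 0]
    - [0, 0, 0]
    - [0, 0, 0]
    - [0, 0, 0]

```text
clock: 17.58
tcp_pos: [0.5096, 0.1063, 0.1276]
ee_rot: [2.221, 0.001, -2.221]
force: [-0.9, 0.0, 0.9]
finger_gap: 0.0262
```

```bash
python3 - <<'E'
from h import *
from plant import bot,cams
s=bot.observe();print(s["clock"],s["tcp_pos"],s["force"],s["moment"],R.from_rotvec(s["ee_rot"]).as_matrix().round(4))
cv2.imwrite("pics/s8.png",cv2.resize(cams.grab_frame("scene")[150:300,200:360,::-1],None,fx=4,fy=4,interpolation=cv2.INTER_CUBIC))
E
```

```text
17.575 [0.50960187 0.1062862  0.1276334 ] [-0.9151194   0.03202752  0.89250956] [-0.03686718  0.11018427 -0.02246503] [[ 3.e-04  8.e-04 -1.e+00]
 [ 0.e+00 -1.e+00 -8.e-04]
 [-1.e+00 -0.e+00 -3.e-04]]
```

View pics/s8.png

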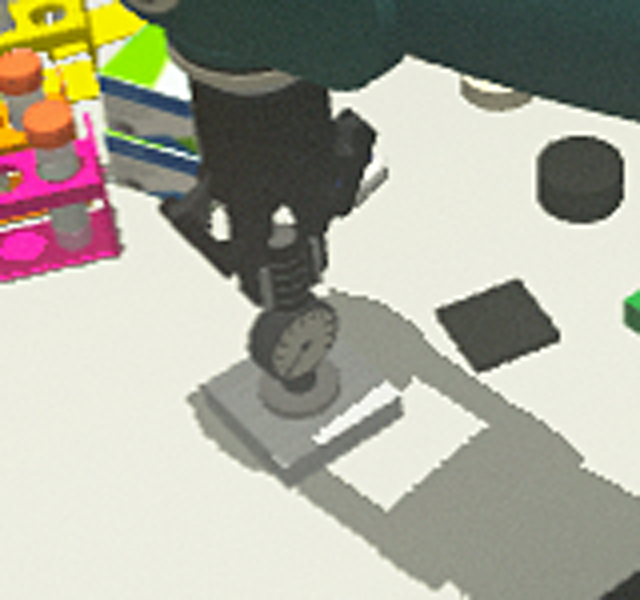

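Request:
servo_tool:
  gripper: [2.6, 2.8, 3, 3.4, 4, 5, 7, 8.5, 8.5, 8.5]
  linear:
    - [0, 0, 0]
    - [0, 0, 0]
    - [0, 0, 0]
    - [0, 0, 0]
    - [0, 0, 0]
    - [0, 0, 0]
    - [0, 0, 0]
    - [0, 0, 0]
    - [0, 0, 0]
    - [0, 0, 0]
  rot:
    - [0, 0, 0]
    - [0, 0, 0]
    - [0, 0, 0]
    - [0, 0, 0]
    - [0, 0, 0]
    - [0, 0, 0]
    - [0, 0, 0]
    - [0, 0, 0]
    - [0, 0, 0]
    - [0, 0, 0]

```text
clock: 18.88
tcp_pos: [0.5095, 0.1063, 0.1274]
ee_rot: [2.221, 0.001, -2.221]
force: [0.8, -0.2, -0.0]
finger_gap: 0.0849
```

Request:
servo_tool:
  gripper: [8.5, 8.5, 8.5, 8.5, 8.5, 8.5, 8.5, 8.5, 8.5, 8.5]
  linear:
    - [-1, 0, 0]
    - [-2, 0, 0]
    - [-3, 0, 0]
    - [-3, 0, 0]
    - [-3, 0, 0]
    - [0, 0, 2]
    - [0, 0, 3]
    - [0, 0, 0]
    - [0, 0, 0]
    - [0, 0, 0]
  rot:
    - [0, 0, 0]
    - [0, 0, 0]
    - [0, 0, 0]
    - [0, 0, 0]
    - [0, 0, 0]
    - [0, 0, 0]
    - [0, 0, 0]
    - [0, 0, 0]
    - [0, 0, 0]
    - [0, 0, 0]

```text
clock: 20.12
tcp_pos: [0.46, 0.1062, 0.2477]
ee_rot: [2.221, 0.001, -2.221]
force: [-0.2, -0.6, -0.5]
finger_gap: 0.0848
```

```bash
python3 - <<'E'
from h import *
from plant import bot,cams
s=bot.observe();print(s["clock"],s["tcp_pos"],s["force"],s["finger_gap"])
m=cams.camera_model("wrist");im=cams.grab_frame("wrist")[:,:,::-1];np.save("w9.npy",m,allow_pickle=True);cv2.imwrite("pics/w9.png",im)
c=cv2.resize(np.clip(im[60:175,255:375]*1.6,0,255).astype(np.uint8),None,fx=5,fy=5,interpolation=cv2.INTER_CUBIC);cv2.imwrite("pics/w9c.png",c)
cv2.imwrite("pics/s9.png",cv2.resize(cams.grab_frame("scene")[150:300,200:360,::-1],None,fx=4,fy=4,interpolation=cv2.INTER_CUBIC))
E
```

```text
20.125 [0.45997838 0.1062422  0.24768411] [-0.19655351 -0.59268124 -0.47728911] 0.08479116936743679
```

View pics/w9c.png

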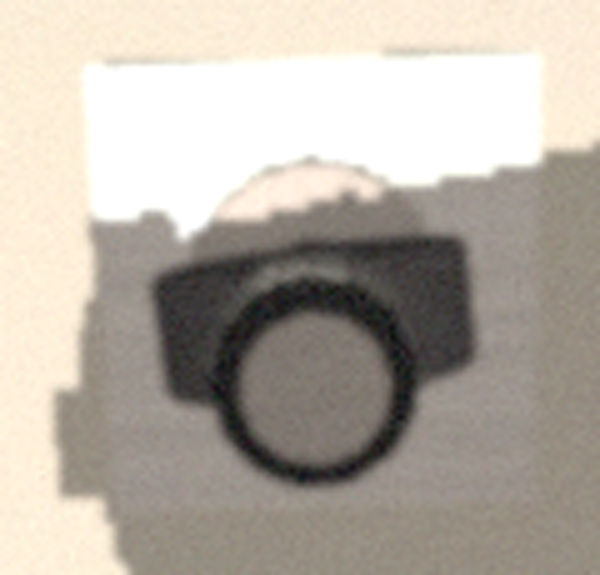

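View pics/s9.png

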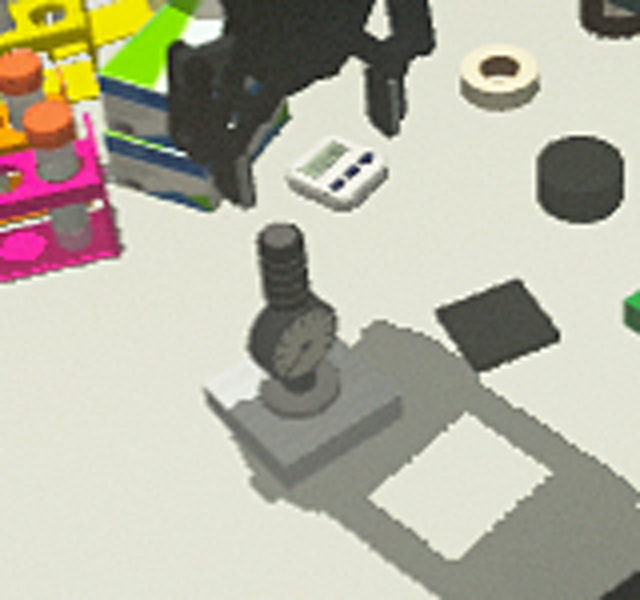

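```bash
python3 - <<'E'
from h import *
m=np.load("w9.npy",allow_pickle=True).item()
P=lambda x,y,z:onz(m,255+x/5-.4,60+y/5-.4,z).round(4)
print("handle",P(315,383,.157)); print("foot far",P(310,161,.03))
C=[P(86,67,.022),P(542,56,.022),P(537,507,.022),P(108,507,.022)];print(C,np.mean(C,0))
A,B=P(92,200,.022),P(541,200,.022);print(A,B,(A+B)/2); A,B=P(190,240,.027),P(425,225,.027);print(A,B,(A+B)/2)
E
```

```text
handle [0.51   0.1066 0.157 ]
foot far [0.5348 0.1076 0.03  ]
[array([0.5525, 0.1522, 0.022 ]), array([0.5546, 0.0616, 0.022 ]), array([0.4634, 0.0587, 0.022 ]), array([0.4632, 0.1511, 0.022 ])] [0.508425 0.1059   0.022   ]
[0.527 0.152 0.022] [0.5271 0.0606 0.022 ] [0.52705 0.1063  0.022  ]
[0.5194 0.1318 0.027 ] [0.5224 0.0844 0.027 ] [0.5209 0.1081 0.027 ]
```

```bash
python3 - <<'E'
from plant import sign_off
print(sign_off())
E
```

```text
the job is handed in; nothing more can be done
None
```

I pressed the gauge on the middle of the thick square rubber block, stood it back on its metal block and let go. The job was handed in at about 20 s.

- **Press:** I took the gauge by the handle and carried it upright. The foot was on the rubber from about 10.4 s to 13.5 s. The tool height stayed constant at the value for a foot flat on a 30 mm block, and the upward force rose from about 7 N to 16.5 N. Flatness is judged from that height and force, because the arm hid the block in the scene and top views.
- **Centring on the rubber:** it was centred sideways to under 1 mm. Fore and aft it was within about 2 mm; the estimates of the block's centre ran from x = 0.494 to 0.499, mainly because its dark side face blurs into the top in the pictures.
- **Return:** the last pictures show the gauge upright and released on the metal block, with the gripper well clear. The handle axis is at about (0.510, 0.107) and the centre of the stand at about (0.509, 0.106). They agree to 1–2 mm, and the pin has about 13 mm of room in the hole.
- **Disagreements:** one estimate put the foot 1–2 mm further to the left (+y) than the handle, and the scene and top cameras placed the hole about 2 mm apart. Both are within the calibration error.

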